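Set out the balance for its daily check

TASK

Get the balance ready for its daily check: move the open tub off the pan onto the centre of the white ring on the rubber mat and put its lid on it, stand the largest steel weight in the middle of the pan with the middle-sized one centred on top of it, and stand the smallest weight on the mat midway between the ring's centre and the brush stand. Keep the tub upright all the time, set everything down gently without dropping it, and do not disturb the jar or the carton.

Things in the scene. Friction and masses are not known exactly. Their poses are not given: they have to be found in the camera images.
- tub_center (a point): open clear plastic tub, round, holding a few black and white discs (fixed in it); 60 mm diameter at the rim, 56 mm at the foot, 50 mm high, wall 2.5 mm, 40 to 85 g. At the start it stands on the balance's pan. The point is its centre, 25 mm above its underside and 25 mm below its rim; z up along its axis.
- lid_knob (a point): black plastic lid of the tub: disc of 68 mm diameter, 4 mm thick, on top an upright round knob (18 mm diameter, 25 mm high), below a plug (44 mm diameter, 4 mm deep) that fits loosely in the tub's 55 mm mouth. Starts on the bench, knob up. The point is the knob's centre: 12.5 mm below its top, 16.5 mm above the disc's underside (which rests on the rim), 20.5 mm above the plug's underside; z up.
- large_center (a point): polished steel check weight, a plain upright cylinder with flat ends, the largest of three. 50 mm diameter, 35 mm high, about 500 g; stands on the bench at the start. The point is its centre (17.5 mm above its underside), z up along its axis.
- medium_center (a point): polished steel check weight, a plain upright cylinder with flat ends, the middle-sized of three. 37 mm diameter, 24 mm high, about 200 g; stands on the bench at the start. The point is its centre (12 mm above its underside), z up along its axis.
- small_center (a point): polished steel check weight, a plain upright cylinder with flat ends, the smallest of three. 29 mm diameter, 19 mm high, about 100 g; stands on the bench at the start. The point is its centre (9.5 mm above its underside), z up along its axis.
- pan (a point): the balance, fixed to the bench: a low white housing 205 x 150 mm, 44 mm high, with a round steel pan of 120 mm diameter whose flat top is 55 mm above the bench, and a display strip on the robot's side. The point is the centre of the pan's top; the housing reaches 132 mm from it along its own -x (the display side), 73 mm along +x and 75 mm along +-y.
- ring (a point): white printed ring of 72 mm diameter near one end of a black rubber mat (235 x 90 mm, 3 mm thick, fixed to the bench). The point is the ring's centre on the mat's top, 3 mm above the bench. Its x axis lies along the mat: -x points from the ring to the brush stand, which is 170 mm away.
- brush_stand (a point): fixed aluminium brush stand on the other end of the same mat, 36 mm diameter, with a small brush standing in it, 72 mm above the bench in all. The point is on its axis, 28 mm above the bench, at the top of the aluminium foot.
- jar_center (a point): bystander: closed amber jar with a white cap, 64 mm diameter, 85 mm high, loose. The point is its centre, 42.5 mm above the bench.
- carton_center (a point): bystander: closed cardboard carton, 80 x 130 x 60 mm (x, y, z), loose. The point is its centre, 30 mm above the bench.

How it is judged:
At the end, for the whole second after the job is handed in: Tub on the mat within 12 mm of the ring centre, lid seated on it (8 mm); largest weight on the pan within 12 mm of its centre, middle one on it (8 mm); smallest on the mat midway from ring to stand (12 mm along, across). All upright (0.06 rad), fully set down (2-3 mm), at rest, released (horizontal distance between tub_center and ring below 0.012 m and height (world z) of tub_center between 0.025 and 0.031 m and horizontal distance between lid_knob and tub_center below 0.008 m and height (world z) of lid_knob between 0.0675 and 0.0715 m and horizontal distance between large_center and pan below 0.012 m and height (world z) of large_center between 0.0695 and 0.0755 m and horizontal distance between medium_center and large_center below 0.008 m and height (world z) of medium_center between 0.099 and 0.105 m and x of small_center in the frame of ring between -0.097 and -0.073 m and y of small_center in the frame of ring between -0.012 and 0.012 m and height (world z) of small_center between 0.0095 and 0.0155 m and angle between each of tub_center, lid_knob, large_center, medium_center, small_center's own z axis and vertical below 0.06 rad and linear speed of each of tub, lid, weight_large, weight_medium, weight_small below 0.01 m/s); the robot touches nothing.
It fails at once if the tub is tipped by more than 0.5 rad (angle between tub_center's own z axis and vertical above 0.5 rad).
It fails at once if the tub, the lid or a weight is dropped (out of the fingers and moving at over 0.45 m/s, a fall of about 10 mm) ((contact force between the fingers and tub below 0.1 N and linear speed of tub above 0.45 m/s) or (contact force between the fingers and lid below 0.1 N and linear speed of lid above 0.45 m/s) or (contact force between the fingers and weight_large below 0.1 N and linear speed of weight_large above 0.45 m/s) or (contact force between the fingers and weight_medium below 0.1 N and linear speed of weight_medium above 0.45 m/s) or (contact force between the fingers and weight_small below 0.1 N and linear speed of weight_small above 0.45 m/s)).
It fails at once if the jar is moved by more than 20 mm (distance of jar_center from where it was at the start of the episode above 0.02 m).
It fails at once if the carton is moved by more than 20 mm (distance of carton_center from where it was at the start of the episode above 0.02 m).
It also fails if it takes over 136 s, if anything falls off the work surface, if the arm or the gripper's body presses on something with over 40 N, if the wrist force passes 120 N, or if a joint passes its speed limit or range.

ROBOT

A 7-joint arm with a two-finger parallel gripper is mounted at the origin on the work surface. World frame = base frame: x ahead of the robot, y to its left, z up, the work surface at z = 0. Lengths are in m, angles in rad, forces in N, time in s.
With the tool pointing down it reaches from about 0.425 to 0.875 m from the base axis. Payload 9.9 kg.
Tool frame: the origin (TCP) lies at the very end of the fingers, on their centre line; the grasp point (between the pads) lies 19 mm behind it; y points along the fingers, x is the direction in which the jaws open and shut, and the axes are right-handed (so a half turn about y gives the same grasp; the last joint's range is limited). The gripper opens to 85 mm and grips with 20 to 120 N. Pads are 22 mm wide; open, the fingers measure 114 mm over their backs; the gripper's body (76 mm by 85 mm) begins 54 mm behind the grasp point. The pads swing forward as they close: fully open they stand 13 mm farther back than shut.
Start: joints at [-1.276, 0.576, 0.025, 1.437, -0.015, 1.129, -0.057], TCP at [0.25, 0.627, 0.231] pointing down, gripper open.
Joint ranges: [-2.76, 2.76], [-0.34, 2.15], [-1.52, 1.57], [0.19, 2.46], [-1.09, 4.23], [0.17, 1.99], [-2.82, 2.82]. Speed limits (rad/s): [2.22, 2.22, 3.01, 3.01, 3.14, 3.14, 3.14].

INTERFACE

Orientations are given as a unit quaternion [w, x, y, z].
In Python, from rig import r gives the robot as it stands.
- The arm moves only by the tool move_arm, never from a script. Its arguments are lists of equal length, an entry for each row: "travel": the shift along the tool's x, y, z in m, a list of three; "dr": the turn, a rotation vector about the tool's x, y, z in degrees, a list of three; "hand": the finger opening in m, from 0 to 0.0854. In form: {"travel": [[x, y, z], ...], "dr": [[ax, ay, az], ...], "hand": [hand, ...]}. A call has 1 to 5 rows; each row is the pose to reach, as a shift and turn from the pose commanded when the call began, along the tool's axes at that moment; what a row does not reach only later rows make up. A row lasts 1/8 s, in which the tool goes at most 62.5 mm and 10.7 degrees, less where a joint would pass 70% of its speed; a pose out of reach is approached as far as the arm can. A call with a gripper value outside its range is refused whole. The fingers move at their own pace and stop on an object; "squeeze" is the grip in N (left out, the last holds). Time passes only in rows, so rows that repeat a pose let the fingers close. It gives the time, the measured TCP pose, the force and the opening at its end, in the units of the state.
- r.sense(): the state, without advancing time (a new reading comes with each control period).
- r.camera(name): name is "side" or "top" or "wrist"; returns a dict with "pixels" (384x512x3 uint8, red, green, blue), "z_map" (384x512 float32, m along the optical axis (not along the pixel's ray), 0 where there is no reading), "mtx" (3x3 intrinsics, pixels), "R" (3x3) and "t" (3): a world point X has camera coordinates R X + t; the wrist camera has in their place "hand_eye" (4x4, takes a point from camera to tool coordinates, whose origin is the TCP and whose axes are the tool frame's). Camera axes: x right, y down, z forward; pixel columns grow to the right and rows downward; lengths in m; the calibration is good to about 2 mm. A picture is of the moment at which its call begins: read the wrist's pose just before it.
- r.close_job(): hands the job in, once; it reports no verdict.
The state is a dict: "clock": time; "joint_positions": joint angles; "dq": joint speeds; "joint_torque": joint torques, N m; "tcp_pos": TCP position; "orientation": TCP orientation; "force": force on the tool from outside, world axes, zero at the start; "torque": the same for the moment, N m; "finger_gap": opening from 0.0 (shut) to 1.0 (fully open).
Only numpy, scipy, OpenCV 4.12 (cv2) and the standard library are available. Lean on these libraries where they do the work, as an engineer would, in place of code of your own. Each camera call takes 0.05 s, during which the arm holds its last target. There are 200 camera calls.

## Working session

There is one attempt and no reset: what is moved stays moved. The work goes in short steps, Python scripts to look and compute and a tool call to move; the robot and the scene stay as the last step left them, time stands still between calls to the robot, and variables do not carry over. Pictures are saved under pics/ and viewed, about 12 in all and at most 16, crops included, and the job is handed in when it is done.

Besides the shell and the picture viewer there is one more tool, called as name(argument=value, ...) on one line, values as JSON. move_arm: Moves the arm, as the interface text tells. Its arguments: {"type":"object","properties":{"travel":{"type":"array","items":{"type":"array","items":{"type":"number"}}},"dr":{"type":"array","items":{"type":"array","items":{"type":"number"}}},"hand":{"type":"array","items":{"type":"number"}},"squeeze":{"type":"number"}},"required":["travel","dr","hand"]}

```bash
ls; mkdir -p pics
cat > h.py <<'E'
import numpy as np, cv2
from rig import r
from scipy.spatial.transform import Rotation as Ro
def cam(n):
    s=r.sense(); c=r.camera(n)
    if 'hand_eye' in c:
        q=s['orientation']; T=np.eye(4); T[:3,:3]=Ro.from_quat([q[1],q[2],q[3],q[0]]).as_matrix(); T[:3,3]=s['tcp_pos']
        W=T@np.array(c['hand_eye']); c['R']=W[:3,:3].T; c['t']=-c['R']@W[:3,3]
    return c
def save(c,n): cv2.imwrite('pics/'+n,c['pixels'][:,:,::-1])
def ray(c,u,v,z):
    d=c['R'].T@np.linalg.inv(c['mtx'])@np.array([u,v,1.]); o=-c['R'].T@c['t']
    return o+d*(z-o[2])/d[2]
def pts(c):
    h,w=c['z_map'].shape; u,v=np.meshgrid(np.arange(w),np.arange(h)); Z=c['z_map']
    P=np.stack([u,v,np.ones_like(u)],-1)@np.linalg.inv(c['mtx']).T*Z[...,None]
    return (P-c['t'])@c['R']
def proj(c,X):
    p=c['mtx']@(c['R']@np.array(X)+c['t']); return p[:2]/p[2]
E
python3 - <<'E'
from h import *
print(r.sense())
ims=[]
for n in ['top','side','wrist']:
    c=cam(n); save(c,n+'0.png'); np.savez(n+'0.npz',**{k:c[k] for k in ['pixels','z_map','mtx','R','t']})
    print(n,c['mtx'],c['R'],-c['R'].T@c['t'])
E
```

```text
pics
{'clock': 0.0, 'joint_positions': array([-1.27579107,  0.57651416,  0.02485578,  1.43790447, -0.01501615,
        1.12898424, -0.0564994 ]), 'dq': array([ 1.25961741e-03,  3.42074892e-04,  4.80885019e-07, -2.08274866e-03,
        9.39885881e-04,  7.35865413e-05,  8.40824141e-05]), 'joint_torque': array([-1.03451031e-03, -7.65735126e+01,  2.25047976e+00, -2.85975730e+01,
        1.54304988e-02,  1.25499669e-02,  5.37751373e-05]), 'tcp_pos': array([0.24945317, 0.62673496, 0.23045622]), 'orientation': array([-0.58484626,  0.58553531,  0.39646747, -0.39738746]), 'force': array([-0.88836596, -0.52636965,  0.88145189]), 'torque': array([ 0.01012869, -0.01885838, -0.05166477]), 'finger_gap': 1.0038254883845574}
top [[482.71456758   0.         254.13379905]
 [  0.         482.71456758 196.01874738]
 [  0.           0.           1.        ]] [[ 3.26001250e-03 -9.99994587e-01 -4.45207524e-04]
 [-9.86884024e-01 -3.14541469e-03 -1.61400215e-01]
 [ 1.61397941e-01  9.65534910e-04 -9.86888936e-01]] [0.31385503 0.00151103 1.41667785]
side [[376.53230598   0.         253.70625537]
 [  0.         376.53230598 190.04566938]
 [  0.           0.           1.        ]] [[-0.79982756 -0.60014673  0.00998912]
 [-0.31761704  0.4090561  -0.85544873]
 [ 0.50930864 -0.68738418 -0.51779116]] [0.09617291 0.61654841 0.54474171]
wrist [[328.88565259   0.         254.54181908]
 [  0.         328.88565259 195.31359297]
 [  0.           0.           1.        ]] [[ 3.69769625e-01  9.29123471e-01 -1.95948536e-05]
 [ 8.77574367e-01 -3.49247348e-01  3.28465402e-01]
 [ 3.05178071e-01 -1.21473725e-01 -9.44516003e-01]] [0.17259306 0.65997215 0.37302782]
```

View pics/top0.png

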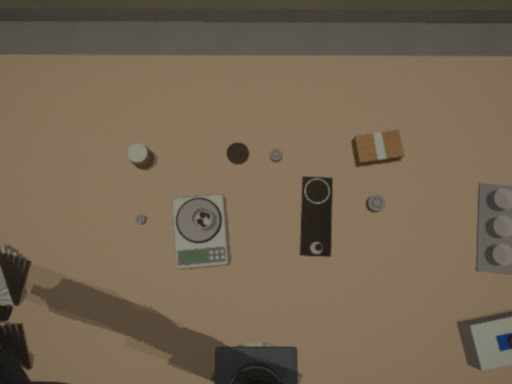

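View pics/side0.png

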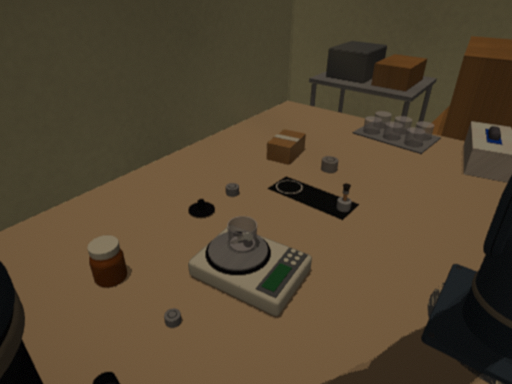

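```bash
cat >> h.py <<'E'
def zc(c,P,u,v,w,lo,hi,excl=0):
    "centre (minEnclosing + mean) of points with height in lo..hi in a window about pixel u,v"
    s=np.zeros(P.shape[:2],bool); s[max(0,v-w):v+w+1,max(0,u-w):u+w+1]=1
    m=s&(P[...,2]>lo)&(P[...,2]<hi)&(c['z_map']>0)
    q=P[m]
    if len(q)<5: return None
    (cx,cy),rad=cv2.minEnclosingCircle(q[:,:2].astype(np.float32))
    return len(q),q.mean(0).round(4),np.array([cx,cy,rad]).round(4),np.median(q[:,2]).round(4)
E
python3 - <<'E'
from h import *
c=dict(np.load('top0.npz')); P=pts(c)
for n,u,v,w,lo,hi in [('table',250,80,5,-.02,.02),('pan',199,219,25,.048,.062),('tubrim',204,218,14,.085,.115),('tubany',204,218,14,.062,.115),('lid',238,153,14,.006,.02),('knob',238,153,14,.022,.045),('med',276,155,9,.016,.035),('large',376,203,12,.025,.045),('small',140,219,9,.01,.03),('jar',139,155,16,.07,.1),('carton',378,147,26,.05,.07),('stand',317,248,10,.015,.04),('house',201,235,40,.038,.05)]:
    print(n,zc(c,P,u,v,w,lo,hi))
# grey-level contours: ring
g=cv2.cvtColor(c['pixels'],cv2.COLOR_RGB2GRAY)
hsv=cv2.cvtColor(c['pixels'],cv2.COLOR_RGB2HSV)
m=np.zeros_like(g); s=(slice(175,208),slice(300,334)); m[s]=(g[s]>60)&(hsv[s][...,1]<70)
n,l,st,ce=cv2.connectedComponentsWithStats(m)
for i in range(1,n): print(st[i],ce[i],ray(c,*ce[i],.003).round(4))
m=np.zeros_like(g); s=(slice(170,264),slice(294,340)); m[s]=g[s]<40
k=max(cv2.findContours(m,0,2)[0],key=cv2.contourArea); b=cv2.minAreaRect(k);print(b,cv2.contourArea(k))
for p in cv2.boxPoints(b): print(ray(c,*p,.003).round(4))
# pictures: big crop
cv2.imwrite('pics/crop.png',cv2.resize(c['pixels'][130:280,120:410,::-1],None,fx=2.75,fy=2.75,interpolation=cv2.INTER_CUBIC))
w=dict(np.load('wrist0.npz')); cv2.imwrite('pics/w.png',w['pixels'][...,::-1])
E
```

```text
table (121, array([9.094e-01, 1.690e-02, 1.000e-04]), array([0.9093, 0.0168, 0.0245]), np.float64(-0.0002))
pan (1140, array([0.4639, 0.1626, 0.0543]), array([0.4668, 0.1644, 0.088 ]), np.float64(0.0544))
tubrim (100, array([0.4694, 0.1492, 0.1006]), array([0.4674, 0.1465, 0.0299]), np.float64(0.1029))
tubany (330, array([0.4696, 0.1476, 0.0806]), array([0.476 , 0.1447, 0.0379]), np.float64(0.076))
lid (256, array([0.673 , 0.0518, 0.0093]), array([0.6754, 0.058 , 0.0515]), np.float64(0.0088))
knob (31, array([0.6735, 0.0526, 0.0318]), array([0.674 , 0.0518, 0.0092]), np.float64(0.032))
med (123, array([ 0.6659, -0.0607,  0.0241]), array([ 0.6665, -0.0612,  0.0187]), np.float64(0.0244))
large (240, array([ 0.5207, -0.3508,  0.0348]), array([ 0.5209, -0.3516,  0.0252]), np.float64(0.035))
small (77, array([0.4734, 0.334 , 0.0182]), array([0.4736, 0.3342, 0.014 ]), np.float64(0.0183))
jar (325, array([0.6536, 0.3335, 0.0838]), array([0.6545, 0.3347, 0.0289]), np.float64(0.0841))
carton (1251, array([ 0.6827, -0.3584,  0.0599]), array([ 0.6835, -0.3586,  0.0747]), np.float64(0.0601))
stand (86, array([ 0.3891, -0.1729,  0.0273]), array([ 0.3907, -0.1759,  0.0177]), np.float64(0.0276))
house (2165, array([0.4177, 0.1546, 0.0444]), array([0.4368, 0.158 , 0.1219]), np.float64(0.0444))
[304 178  26  26 177] [316.33333333 190.70621469] [ 0.5616 -0.182   0.003 ]
((316.03265380859375, 225.05282592773438), (28.741540908813477, 59.17173385620117), 1.9749339818954468) 1223.5
[ 0.3741 -0.133   0.003 ]
[ 0.5486 -0.1412  0.003 ]
[ 0.5459 -0.2264  0.003 ]
[ 0.3715 -0.2166  0.003 ]
```

View pics/wrist0.png

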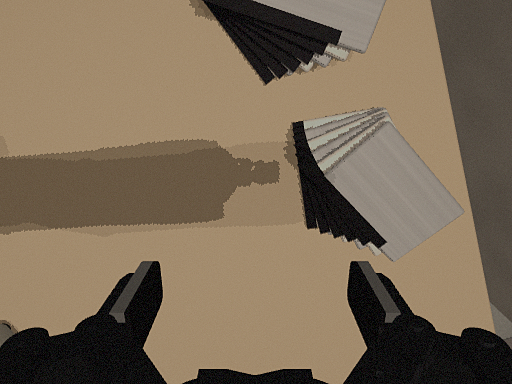

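Run:
```python
from h import *
s=r.sense(); q=s['orientation']; print(Ro.from_quat([q[1],q[2],q[3],q[0]]).as_matrix().round(3))
c=dict(np.load('top0.npz')); P=pts(c)
def win(m,u,v,w):
    o=np.zeros(m.shape,np.uint8); o[v-w:v+w+1,u-w:u+w+1]=m[v-w:v+w+1,u-w:u+w+1]; return o
for lo in (.049,.051):
    m=win((P[...,2]>lo)&(P[...,2]<.2),199,219,27); m=cv2.morphologyEx(m,cv2.MORPH_OPEN,np.ones((5,5)))
    k=max(cv2.findContours(m,0,1)[0],key=cv2.contourArea)[:,0]
    X=np.array([ray(c,*p,.055) for p in k]); (x,y),rad=cv2.minEnclosingCircle(X[:,:2].astype(np.float32))
    A=np.c_[X[:,:2],np.ones(len(X))]; a=np.linalg.lstsq(A,(X[:,:2]**2).sum(1),rcond=None)[0]
    print('pan',lo,x,y,rad,'lsq',a[:2]/2,np.sqrt(a[2]+(a[0]**2+a[1]**2)/4))
m=win((P[...,2]>.035)&(P[...,2]<.2),201,230,50)
k=max(cv2.findContours(m,0,1)[0],key=cv2.contourArea)[:,0]
X=np.array([ray(c,*p,.044) for p in k]).astype(np.float32)[:,:2]; b=cv2.minAreaRect(X); print('housing',b,cv2.boxPoints(b))
# ring via wide threshold & enclosing
g=cv2.cvtColor(c['pixels'],cv2.COLOR_RGB2GRAY); m=win(g<45,317,216,48); m[:, :296]=0; m[:,338:]=0
k=max(cv2.findContours(m,0,1)[0],key=cv2.contourArea)[:,0]
X=np.array([ray(c,*p,.003) for p in k]).astype(np.float32)[:,:2]; print('mat',cv2.minAreaRect(X))
X=np.array([ray(c,u,v,.003) for v,u in np.argwhere(win((g>60),317,191,13)>0)])
(x,y),rad=cv2.minEnclosingCircle(X[:,:2].astype(np.float32)); print('ring',x,y,rad,X.mean(0))
```

```text
[[ 0.37  -0.    -0.929]
 [ 0.929 -0.001  0.37 ]
 [-0.001 -1.    -0.   ]]
pan 0.049 0.4661842882633209 0.16032163798809052 0.06021341308951378 lsq [0.46357184 0.15761996] 0.05250436604023373
pan 0.051 0.4772971272468567 0.1479322761297226 0.04581664875149727 lsq [0.4727045  0.15004451] 0.036017744745097675Traceback (most recent call last):
  File "<stdin>", line 14, in <module>
cv2.error: OpenCV(4.12.0) /io/opencv/modules/imgproc/src/convhull.cpp:143: error: (-215:Assertion failed) total >= 0 && (depth == CV_32F || depth == CV_32S) in function 'convexHull'
```

Run:
```python
from h import *
c=dict(np.load('side0.npz')); P=pts(c)
for n,u,v,w,lo,hi in [('ringstand',344,203,9,.015,.033),('med',232,188,9,.016,.035),('large',329,163,12,.025,.045),('small',173,316,11,.014,.03),('tubrim',242,226,18,.098,.112),('knob',201,203,12,.022,.045)]:
    print(n,zc(c,P,u,v,w,lo,hi))
```

```text
ringstand (126, array([ 0.3904, -0.1649,  0.0243]), array([ 0.3919, -0.1702,  0.0198]), np.float64(0.026))
med (95, array([ 0.6661, -0.0526,  0.0219]), array([ 0.669 , -0.055 ,  0.0191]), np.float64(0.0225))
large (126, array([ 0.5207, -0.34  ,  0.0326]), array([ 0.5232, -0.3456,  0.0261]), np.float64(0.0336))
small (189, array([0.474 , 0.3414, 0.018 ]), array([0.475 , 0.3405, 0.0148]), np.float64(0.0182))
tubrim (203, array([0.4694, 0.1513, 0.1019]), array([0.4693, 0.1508, 0.031 ]), np.float64(0.1023))
knob (43, array([0.6743, 0.0602, 0.029 ]), array([0.6754, 0.059 , 0.009 ]), np.float64(0.0305))
```

move_arm(travel=[[-0.036, 0, -0.038], [-0.072, 0, -0.076], [-0.108, 0, -0.114], [-0.144, 0, -0.152], [-0.18, 0, -0.19]], dr=[[0, -5, 0], [0, -10, 0], [0, -15, 0], [0, -20, 0], [0, -21.7, 0]], hand=[0.085, 0.085, 0.085, 0.085, 0.085])

```text
clock: 0.78
tcp_pos: [0.3602, 0.3879, 0.2312]
orientation: [0.5, -0.5, -0.5, 0.5]
force: [2.2, 0.1, 0.6]
finger_gap: 0.996
```

move_arm(travel=[[-0.06, 0, -0.028], [-0.12, 0, -0.056], [-0.18, 0, -0.084], [-0.238, 0, -0.11], [-0.238, 0, -0.11]], dr=[[0, 0, 0], [0, 0, 0], [0, 0, 0], [0, 0, 0], [0, 0, 0]], hand=[0.085, 0.085, 0.085, 0.085, 0.085])

```text
clock: 1.4
tcp_pos: [0.4709, 0.147, 0.2313]
orientation: [-0.501, 0.502, 0.498, -0.499]
force: [-0.2, 1.1, -0.1]
finger_gap: 0.998
```

```bash
cat >> h.py <<'E'
def st():
    s=r.sense(); q=s['orientation']; M=Ro.from_quat([q[1],q[2],q[3],q[0]]).as_matrix()
    print('t',round(s['clock'],2),'tcp',s['tcp_pos'].round(4),'gap',round(s['finger_gap'],3),'F',s['force'].round(1),'j',s['joint_positions'].round(2)); print('R',M.round(4).tolist())
    return s
E
python3 - <<'E'
from h import *
st(); c=cam('wrist'); save(c,'w1.png'); np.savez('w1.npz',**{k:c[k] for k in ['pixels','z_map','mtx','R','t']})
P=pts(c)
print(proj(c,[.4685,.147,.105]),proj(c,[.4685,.151,.105]),proj(c,[.466,.16,.055]))
E
```

```text
t 1.4 tcp [0.4709 0.147  0.2313] gap 0.998 F [-0.2  1.1 -0.1] j [-0.42  0.31  0.03  1.91 -0.01  0.93  1.18]
R [[0.0069, 0.0004, -1.0], [1.0, -0.0017, 0.0069], [-0.0017, -1.0, -0.0004]]
[252.45131648 180.81577789] [257.14383996 180.78500021] [265.82738891 163.83830979]
```

View pics/w1.png

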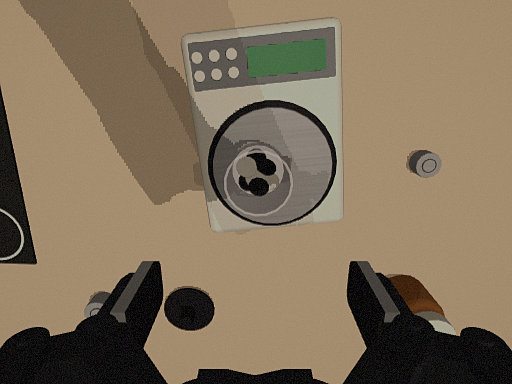

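Run:
```python
from h import *
c=dict(np.load('w1.npz')); P=pts(c)
for n,u,v,w,lo,hi in [('tubrim',258,181,45,.095,.115),('small',424,163,20,.014,.03),('pan',272,163,75,.051,.058),('lid',189,308,30,.003,.02),('knob',189,308,24,.022,.045)]:
    print(n,zc(c,P,u,v,w,lo,hi))
g=cv2.cvtColor(c['pixels'],cv2.COLOR_RGB2GRAY)
m=np.zeros_like(g); m[90:235,200:345]=(g[90:235,200:345]<50)
ks=cv2.findContours(m,0,1)[0]
for k in ks:
    if cv2.contourArea(k)>2000:
        e=cv2.fitEllipse(cv2.convexHull(k)); print(e,ray(c,*e[0],.054))
        X=np.array([ray(c,*p,.054) for p in k[:,0]])[:,:2].astype(np.float32); print(cv2.minEnclosingCircle(X))
```

```text
tubrim (987, array([0.4743, 0.1519, 0.1027]), array([0.4713, 0.1517, 0.03  ]), np.float64(0.1042))
small (549, array([0.4769, 0.3398, 0.0191]), array([0.4766, 0.3412, 0.0154]), np.float64(0.0193))
pan (6942, array([0.4595, 0.1742, 0.055 ]), array([0.4711, 0.1665, 0.06  ]), np.float64(0.055))
lid (1488, array([0.6737, 0.0599, 0.0082]), array([0.6785, 0.0589, 0.0345]), np.float64(0.0079))
knob (200, array([0.6754, 0.0597, 0.0305]), array([0.6777, 0.0589, 0.0093]), np.float64(0.0321))
((271.6861267089844, 162.38162231445312), (124.6629867553711, 128.6234130859375), 76.99585723876953) [0.46479953 0.16585596 0.054     ]
((0.4686805307865143, 0.16591030359268188), 0.06432147324085236)
```

move_arm(travel=[[0.0047, 0.05, 0], [0.0047, 0.1, 0], [0.0047, 0.14, 0], [0.0047, 0.168, 0], [0.0047, 0.168, 0]], dr=[[0, 0, 0], [0, 0, 0], [0, 0, 0], [0, 0, 0], [0, 0, 0]], hand=[0.085, 0.085, 0.085, 0.085, 0.085])

```text
clock: 2.08
tcp_pos: [0.4678, 0.1574, 0.0617]
orientation: [0.5, -0.499, -0.499, 0.502]
force: [-0.6, 0.6, 0.1]
finger_gap: 0.995
```

move_arm(travel=[[0, 0, 0], [0, 0, 0], [0, 0, 0], [0, 0, 0], [0, 0, 0]], dr=[[0, 0, 0], [0, 0, 0], [0, 0, 0], [0, 0, 0], [0, 0, 0]], hand=[0.068, 0.062, 0.05, 0.05, 0.05], squeeze=30)

```text
clock: 2.7
tcp_pos: [0.4702, 0.1568, 0.0649]
orientation: [-0.5, 0.5, 0.501, -0.499]
force: [-1.7, 0.3, 9.4]
finger_gap: 0.692
```

Run:
```python
from h import *
for i in range(6):
    s=r.sense(); print(s['clock'],s['tcp_pos'].round(4),s['finger_gap'],s['force'].round(1))
    c=cam(['side','top','wrist','side','top','wrist'][i]); 
    if i in(0,2): save(c,f'a{i}.png')
    P=pts(c)
    if i in (0,1,3,4): u,v=proj(c,[.47,.155,.105]).astype(int); print(i,u,v,zc(c,P,u,v,[18,14][i%3],.098,.112))
cv2.imwrite('pics/ac.png',cv2.resize(cv2.imread('pics/a0.png')[170:310,160:330],None,fx=3.5,fy=3.5))
```

```text
2.7 [0.4702 0.1568 0.0649] 0.6915543146512831 [-1.7  0.3  9.4]
0 240 225 (213, array([0.461 , 0.156 , 0.1033]), array([0.4639, 0.1587, 0.0444]), np.float64(0.1033))
2.75 [0.4702 0.1568 0.0649] 0.6884263050017573 [-2.4  0.7  9.2]
1 198 216 None
2.8 [0.4702 0.1568 0.0648] 0.6873857023043399 [-1.8 -0.3  9.8]
2.85 [0.4702 0.1568 0.0648] 0.6863414677998174 [-1.5 -0.   9.6]
3 240 225 (207, array([0.4604, 0.1554, 0.1033]), array([0.4641, 0.1578, 0.0446]), np.float64(0.1034))
2.9 [0.4702 0.1568 0.0648] 0.6873900513914026 [-1.3 -0.1  8.8]
4 198 216 None
2.95 [0.4702 0.1568 0.0648] 0.6881258677302272 [-1.5 -0.3 10. ]
```

View pics/ac.png

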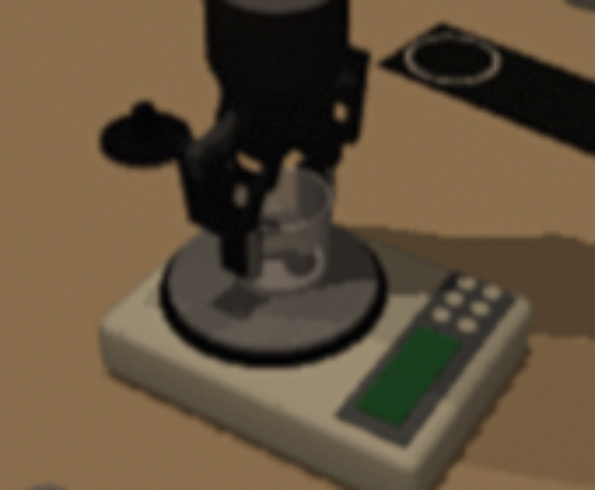

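move_arm(travel=[[0, -0.005, 0], [0, -0.02, 0], [0, -0.05, 0], [0, -0.08, 0], [0, -0.08, 0]], dr=[[0, 0, 0], [0, 0, 0], [0, 0, 0], [0, 0, 0], [0, 0, 0]], hand=[0.05, 0.05, 0.05, 0.05, 0.05])

```text
clock: 3.62
tcp_pos: [0.4709, 0.1569, 0.1458]
orientation: [-0.499, 0.501, 0.502, -0.498]
force: [-0.6, 0.7, -0.6]
finger_gap: 0.686
```

Run:
```python
from h import *
c=cam('side');st(); s=r.sense(); t=s['tcp_pos']
P=pts(c); u,v=proj(c,t+[0,0,.04]).astype(int)
cv2.imwrite('pics/b.png',cv2.resize(c['pixels'][max(0,v-60):v+80,u-80:u+90,::-1],None,fx=3.5,fy=3.5))
c=cam('wrist'); save(c,'b2.png')
# ring from wrist, settled
np.savez('w2.npz',**{k:c[k] for k in ['pixels','z_map','mtx','R','t']})
for X in ([.564,-.177,.003],[.677,.059,.03],[.669,-.0555,.024]): print(proj(c,X))
```

```text
t 3.67 tcp [0.4702 0.1566 0.1445] gap 0.684 F [ 0.   0.2 -0.7] j [-0.43  0.42  0.02  2.02 -0.01  0.7   1.17]
R [[0.0001, 0.0026, -1.0], [1.0, 0.0011, 0.0001], [0.0011, -1.0, -0.0026]]
[-84.51862517 269.47699241]
[157.61133768 378.86180161]
[ 47.93075882 368.30454816]
```

View pics/b2.png

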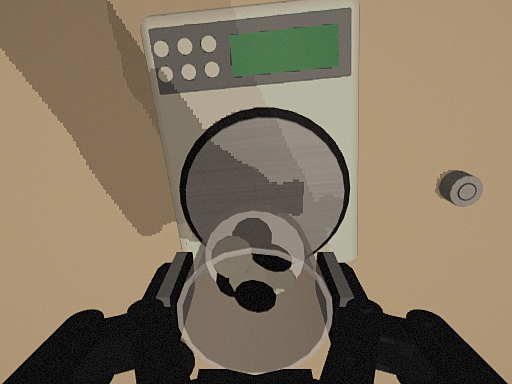

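move_arm(travel=[[-0.06, -0.02, -0.02], [-0.12, -0.04, -0.05], [-0.18, -0.05, -0.08], [-0.24, -0.06, -0.11], [-0.3, -0.06, -0.14]], dr=[[0, 0, 0], [0, 0, 0], [0, 0, 0], [0, 0, 0], [0, 0, 0]], hand=[0.05, 0.05, 0.05, 0.05, 0.05])

```text
clock: 4.35
tcp_pos: [0.5984, -0.1219, 0.2019]
orientation: [0.5, -0.5, -0.5, 0.5]
force: [1.8, 1.0, -0.6]
finger_gap: 0.68
```

move_arm(travel=[[-0.034, 0, -0.01], [-0.034, 0, -0.01], [-0.034, 0, -0.01]], dr=[[0, 0, 0], [0, 0, 0], [0, 0, 0]], hand=[0.05, 0.05, 0.05])

```text
clock: 4.72
tcp_pos: [0.6072, -0.1532, 0.2012]
orientation: [0.501, -0.499, -0.5, 0.5]
force: [-0.8, 1.2, -0.6]
finger_gap: 0.688
```

```bash
cat >> h.py <<'E'
def sv(c,n): np.savez(n+'.npz',**{k:c[k] for k in ['pixels','z_map','mtx','R','t']}); save(c,n+'.png')
E
python3 - <<'E'
from h import *
c=dict(np.load('w2.npz')); g=cv2.cvtColor(c['pixels'],cv2.COLOR_RGB2GRAY); m=(g<50).astype(np.uint8); m[:100]=0; m[215:]=0; m[:,:178]=0; m[:,352:]=0
m=cv2.erode(m,np.zeros((1,1),np.uint8)+1)
k=max(cv2.findContours(m,0,1)[0],key=lambda k:cv2.boundingRect(k)[2])
X=np.array([ray(c,*p,.054) for p in k[:,0]])[:,:2]
# outer edge circle fit
x0=np.array([.47,.166]); d=np.linalg.norm(X-x0,axis=1); X=X[d>.058]
for _ in range(4):
    A=np.c_[X,np.ones(len(X))]; a=np.linalg.lstsq(A,(X**2).sum(1),rcond=None)[0]; o=a[:2]/2; rad=np.sqrt(a[2]+o@o)
    e=np.abs(np.linalg.norm(X-o,axis=1)-rad); print('pan',o,rad,len(X),e.max()); X=X[e<.0025]
st(); c=cam('wrist'); sv(c,'w3'); print(proj(c,[.564,-.177,.003]))
E
```

```text
pan [0.4687253  0.16606161] 0.061335263254595394 559 0.0035382298111137356
pan [0.46671276 0.16595596] 0.061416848001042475 364 0.004116423533708433
pan [0.46661573 0.16592892] 0.061810367395826134 319 0.0029211724118357943
pan [0.46680786 0.16587158] 0.06204835649057577 300 0.0027502979440049286
t 4.72 tcp [ 0.6072 -0.1532  0.2012] gap 0.688 F [-0.8  1.2 -0.6] j [ 0.14  0.53  0.05  1.61 -0.03  1.    1.77]
R [[-0.0004, -0.002, -1.0], [1.0, 0.0012, -0.0004], [0.0012, -1.0, 0.002]]
[228.8959914  122.45407483]
```

View pics/w3.png

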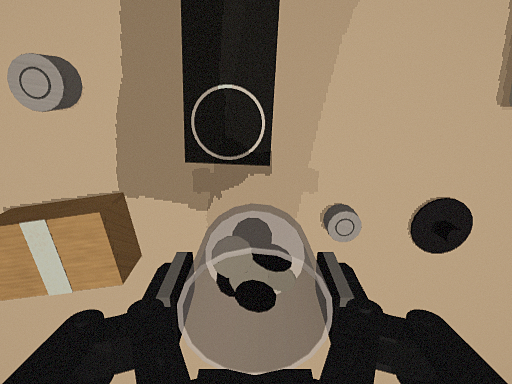

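Run:
```python
from h import *
c=dict(np.load('w3.npz')); P=pts(c); g=cv2.cvtColor(c['pixels'],cv2.COLOR_RGB2GRAY)
m=np.zeros_like(g); m[78:162,188:268]=g[78:162,188:268]>90
k=max(cv2.findContours(m,0,1)[0],key=cv2.contourArea); e=cv2.fitEllipse(k); print('ring',e,ray(c,*e[0],.003))
m=(g<60).astype(np.uint8); m[170:]=0;m[:,:175]=0;m[:,285:]=0
k=max(cv2.findContours(m,0,1)[0],key=cv2.contourArea)[:,0]; X=np.array([ray(c,*p,.003) for p in k])[:,:2]
for nm,s in (('L',X[(k[:,0]<195)&(k[:,1]>5)&(k[:,1]<155)]),('R',X[(k[:,0]>262)&(k[:,1]>5)&(k[:,1]<155)])): print(nm,np.polyfit(s[:,0],s[:,1],1),len(s))
for n,u,v,w,lo,hi in [('large',35,82,36,.028,.045),('med',342,222,24,.018,.035),('knob',441,225,34,.022,.045),('lid',441,225,36,.004,.02)]: print(n,zc(c,P,u,v,w,lo,hi))
h=.2012+.0402
for u,v in ((180,310),(331,310),(255,248),(255,372)): print(ray(c,u,v,h)-[.6072,-.1532,0])
b=h-.05
for u,v in ((205,258),(304,258)): print(ray(c,u,v,b)-[.6072,-.1532,0])
```

```text
ring ((227.7070770263672, 121.62535858154297), (72.51568603515625, 75.0748062133789), 155.48782348632812) [ 0.56317126 -0.17818873  0.003     ]
L [-0.04182898 -0.19900233] 149
R [-0.04404893 -0.10897539] 149
large (2741, array([ 0.5253, -0.3442,  0.0345]), array([ 0.5252, -0.3459,  0.0259]), np.float64(0.0347))
med (895, array([ 0.6694, -0.0562,  0.024 ]), array([ 0.6707, -0.0557,  0.0188]), np.float64(0.0242))
knob (314, array([0.6765, 0.0563, 0.0309]), array([0.6781, 0.0583, 0.0093]), np.float64(0.0326))
lid (2358, array([0.6753, 0.0558, 0.0086]), array([0.6781, 0.0585, 0.0349]), np.float64(0.0084))
[-0.0017314  -0.02622283  0.2414    ]
[-0.00163367  0.03038796  0.2414    ]
[-0.02772343  0.00185313  0.2414    ]
[0.02853211 0.00189917 0.2414    ]
[ 0.00493195 -0.02416912  0.1914    ]
[0.00499208 0.02782317 0.1914    ]
```

move_arm(travel=[[-0.0268, 0.04, 0.044], [-0.0268, 0.09, 0.044], [-0.0268, 0.14, 0.044], [-0.0268, 0.175, 0.044], [-0.0268, 0.181, 0.044]], dr=[[0, 0, 0], [0, 0, 0], [0, 0, 0], [0, 0, 0], [0, 0, 0]], hand=[0.05, 0.05, 0.05, 0.05, 0.05])

```text
clock: 5.4
tcp_pos: [0.5624, -0.179, 0.0194]
orientation: [0.501, -0.498, -0.5, 0.501]
force: [-0.7, 0.4, 0.5]
finger_gap: 0.688
```

move_arm(travel=[[0, 0, 0], [0, 0.001, 0], [0, 0.002, 0]], dr=[[0, 0, 0], [0, 0, 0], [0, 0, 0]], hand=[0.05, 0.05, 0.05])

```text
clock: 5.78
tcp_pos: [0.5646, -0.1812, 0.0206]
orientation: [-0.499, 0.501, 0.5, -0.5]
force: [0.4, -0.2, -0.5]
finger_gap: 0.691
```

move_arm(travel=[[0, 0.003, 0], [0, 0.005, 0], [0, 0.006, 0], [0, 0.007, 0], [0, 0.007, 0]], dr=[[0, 0, 0], [0, 0, 0], [0, 0, 0], [0, 0, 0], [0, 0, 0]], hand=[0.05, 0.05, 0.05, 0.05, 0.05])

```text
clock: 6.4
tcp_pos: [0.5637, -0.181, 0.0129]
orientation: [0.5, -0.5, -0.5, 0.5]
force: [-2.9, 0.9, 8.1]
finger_gap: 0.685
```

Run:
```python
from h import *
c=cam('side');st();c=cam('side');st()
u,v=proj(c,[.564,-.18,.03]).astype(int)
cv2.imwrite('pics/d.png',cv2.resize(c['pixels'][v-50:v+40,u-60:u+60,::-1],None,fx=5,fy=5))
```

```text
t 6.45 tcp [ 0.5637 -0.181   0.0129] gap 0.683 F [-3.3  1.   8.3] j [ 0.21  0.72  0.03  1.88 -0.04  0.54  1.84]
R [[0.0003, -0.0, -1.0], [1.0, 0.0, 0.0003], [0.0, -1.0, 0.0]]
t 6.5 tcp [ 0.5636 -0.181   0.0129] gap 0.69 F [-2.6  1.5  8.6] j [ 0.21  0.72  0.03  1.88 -0.04  0.54  1.84]
R [[0.0002, -0.0, -1.0], [1.0, -0.0, 0.0002], [-0.0, -1.0, 0.0]]
```

View pics/d.png

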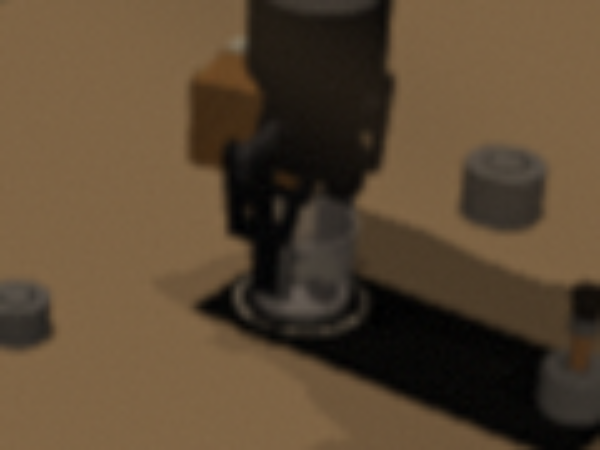

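move_arm(travel=[[0, 0, 0], [0, 0, 0], [0, 0, 0], [0, 0, 0], [0, -0.02, 0]], dr=[[0, 0, 0], [0, 0, 0], [0, 0, 0], [0, 0, 0], [0, 0, 0]], hand=[0.065, 0.075, 0.085, 0.085, 0.085])

```text
clock: 7.12
tcp_pos: [0.5628, -0.1807, 0.0313]
orientation: [0.501, -0.499, -0.5, 0.501]
force: [-0.7, -0.6, -0.2]
finger_gap: 0.998
```

move_arm(travel=[[0, -0.05, 0], [0, -0.11, 0], [0.05, -0.14, -0.02], [0.1, -0.14, -0.04], [0.15, -0.14, -0.06]], dr=[[0, 0, 0], [0, 0, 0], [0, 0, 0], [0, 0, 0], [0, 0, 0]], hand=[0.085, 0.085, 0.085, 0.085, 0.085])

```text
clock: 7.75
tcp_pos: [0.6245, -0.0296, 0.1731]
orientation: [-0.5, 0.5, 0.5, -0.5]
force: [0.4, -0.3, -0.4]
finger_gap: 0.994
```

move_arm(travel=[[0.05, 0, -0.035], [0.089, 0, -0.06], [0.089, 0, -0.06], [0.089, 0, -0.06]], dr=[[0, 0, 0], [0, 0, 0], [0, 0, 0], [0, 0, 0]], hand=[0.05, 0.05, 0.05, 0.05])

```text
clock: 8.25
tcp_pos: [0.6834, 0.0573, 0.1719]
orientation: [0.5, -0.5, -0.499, 0.5]
force: [-0.6, -0.3, -0.1]
finger_gap: 0.589
```

Run:
```python
from h import *
c=cam('side'); st(); c=cam('wrist'); sv(c,'w4'); P=pts(c)
u,v=proj(c,[.678,.0585,.033]).astype(int); print(u,v,zc(c,P,u,v,40,.022,.045),zc(c,P,u,v,60,.004,.02))
c=cam('side');P=pts(c); u,v=proj(c,[.564,-.178,.053]).astype(int); print('tub',zc(c,P,u,v,14,.046,.062))
c=cam('top');P=pts(c); u,v=proj(c,[.561,-.183,.053]).astype(int); print('tubtop',zc(c,P,u,v,14,.046,.062))
```

```text
t 8.3 tcp [0.6834 0.0565 0.1722] gap 0.586 F [ 0.3  0.3 -0.2] j [-0.18  0.64  0.06  1.48 -0.04  1.02  1.45]
R [[0.0014, -0.0006, -1.0], [1.0, -0.0011, 0.0014], [-0.0011, -1.0, 0.0006]]
254 173 (335, array([0.6769, 0.0586, 0.032 ]), array([0.678 , 0.0586, 0.009 ]), np.float64(0.0327)) (3431, array([0.6765, 0.0586, 0.0081]), array([0.678 , 0.0587, 0.034 ]), np.float64(0.008))
tub (97, array([ 0.5615, -0.177 ,  0.0497]), array([ 0.5612, -0.1787,  0.0323]), np.float64(0.05))
tubtop (69, array([ 0.5624, -0.1824,  0.0517]), array([ 0.5615, -0.1842,  0.03  ]), np.float64(0.0517))
```

move_arm(travel=[[0.0021, 0.05, 0.0054], [0.0021, 0.1, 0.0054], [0.0021, 0.14, 0.0054], [0.0021, 0.159, 0.0054], [0.0021, 0.159, 0.0054]], dr=[[0, 0, 0], [0, 0, 0], [0, 0, 0], [0, 0, 0], [0, 0, 0]], hand=[0.05, 0.05, 0.05, 0.05, 0.05])

```text
clock: 9.07
tcp_pos: [0.6779, 0.0595, 0.0127]
orientation: [0.501, -0.5, -0.499, 0.5]
force: [-0.6, 0.2, -0.0]
finger_gap: 0.585
```

move_arm(travel=[[0, 0, 0], [0, 0, 0], [0, 0, 0], [0, 0, 0], [0, 0, 0]], dr=[[0, 0, 0], [0, 0, 0], [0, 0, 0], [0, 0, 0], [0, 0, 0]], hand=[0.03, 0.02, 0.01, 0.01, 0.01], squeeze=40)

```text
clock: 9.7
tcp_pos: [0.6795, 0.0601, 0.0151]
orientation: [-0.499, 0.501, 0.501, -0.499]
force: [-1.1, -0.4, 5.9]
finger_gap: 0.191
```

move_arm(travel=[[0, -0.01, 0], [0, -0.04, 0], [0, -0.09, 0], [0, -0.125, 0], [-0.05, -0.125, 0.025]], dr=[[0, 0, 0], [0, 0, 0], [0, 0, 0], [0, 0, 0], [0, 0, 0]], hand=[0.01, 0.01, 0.01, 0.01, 0.01])

```text
clock: 10.32
tcp_pos: [0.6566, 0.015, 0.1424]
orientation: [-0.497, 0.499, 0.505, -0.499]
force: [0.5, -1.5, -0.7]
finger_gap: 0.189
```

move_arm(travel=[[-0.05, 0, 0.025], [-0.1, 0, 0.05], [-0.15, 0, 0.075], [-0.189, 0, 0.0905], [-0.189, 0, 0.0905]], dr=[[0, 0, 0], [0, 0, 0], [0, 0, 0], [0, 0, 0], [0, 0, 0]], hand=[0.01, 0.01, 0.01, 0.01, 0.01])

```text
clock: 10.95
tcp_pos: [0.5612, -0.1835, 0.1395]
orientation: [-0.501, 0.502, 0.498, -0.499]
force: [0.7, 1.8, -0.7]
finger_gap: 0.19
```

Run:
```python
from h import *
c=cam('side'); s=st(); c=cam('wrist'); sv(c,'w5'); P=pts(c); t=r.sense()['tcp_pos']
u,v=proj(c,t+[0,0,.018]).astype(int); print(u,v,'knob',zc(c,P,u,v,50,t[2]+.01,t[2]+.03),'disc',zc(c,P,u,v,110,t[2]-.012,t[2]-.003))
c=cam('side');P=pts(c); u,v=proj(c,[.564,-.178,.053]).astype(int); print('tub',zc(c,P,u,v,14,.046,.062)); sv(c,'s5')
cv2.imwrite('pics/e.png',cv2.resize(np.vstack([c['pixels'][v-70:v+40,u-60:u+60,::-1]]),None,fx=4,fy=4))
```

```text
t 11.0 tcp [ 0.5624 -0.1806  0.1393] gap 0.189 F [ 0.2  0.1 -0.3] j [ 0.21  0.55  0.04  1.78 -0.03  0.81  1.82]
R [[0.0034, 0.0009, -1.0], [1.0, -0.0006, 0.0034], [-0.0006, -1.0, -0.0009]]
254 281 knob (2991, array([ 0.5576, -0.1789,  0.1582]), array([ 0.5575, -0.179 ,  0.0217]), np.float64(0.1572)) disc (7813, array([ 0.5503, -0.1788,  0.1321]), array([ 0.5609, -0.1786,  0.0343]), np.float64(0.1321))
tub (103, array([ 0.5623, -0.178 ,  0.0495]), array([ 0.5642, -0.1788,  0.0321]), np.float64(0.0499))
```

View pics/w5.png

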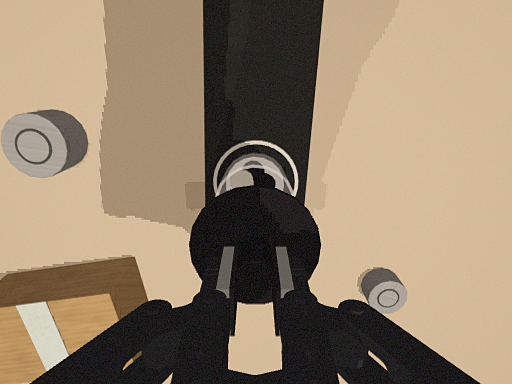

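move_arm(travel=[[0, 0.03, -0.002], [0, 0.055, -0.002], [0, 0.062, -0.002], [0, 0.064, -0.002], [0, 0.066, -0.002]], dr=[[0, 0, 0], [0, 0, 0], [0, 0, 0], [0, 0, 0], [0, 0, 0]], hand=[0.01, 0.01, 0.01, 0.01, 0.01])

```text
clock: 11.72
tcp_pos: [0.5657, -0.1787, 0.0732]
orientation: [-0.499, 0.5, 0.5, -0.5]
force: [-0.2, 0.1, 0.5]
finger_gap: 0.192
```

move_arm(travel=[[0, 0.002, 0], [0, 0.004, 0], [0, 0.006, 0], [0, 0.008, 0], [0, 0.008, 0]], dr=[[0, 0, 0], [0, 0, 0], [0, 0, 0], [0, 0, 0], [0, 0, 0]], hand=[0.01, 0.01, 0.01, 0.01, 0.01])

```text
clock: 12.35
tcp_pos: [0.5649, -0.179, 0.0643]
orientation: [-0.5, 0.5, 0.5, -0.5]
force: [-0.2, 0.2, -0.0]
finger_gap: 0.191
```

move_arm(travel=[[-0.0015, 0, 0], [-0.0015, 0.001, 0], [-0.0015, 0.002, 0], [-0.0015, 0.002, 0]], dr=[[0, 0, 0], [0, 0, 0], [0, 0, 0], [0, 0, 0]], hand=[0.01, 0.01, 0.01, 0.01])

```text
clock: 12.85
tcp_pos: [0.5651, -0.1806, 0.0641]
orientation: [-0.5, 0.5, 0.5, -0.5]
force: [-6.2, 2.3, 20.6]
finger_gap: 0.192
```

Run:
```python
from h import *
c=cam('side');st()
u,v=proj(c,[.564,-.18,.05]).astype(int)
cv2.imwrite('pics/f.png',cv2.resize(c['pixels'][v-45:v+45,u-60:u+60,::-1],None,fx=5,fy=5))
```

```text
t 12.9 tcp [ 0.5651 -0.1806  0.0641] gap 0.192 F [-5.6  1.3 20.7] j [ 0.21  0.65  0.03  1.84 -0.03  0.65  1.83]
R [[0.0003, 0.0012, -1.0], [1.0, -0.0003, 0.0003], [-0.0003, -1.0, -0.0012]]
```

View pics/f.png

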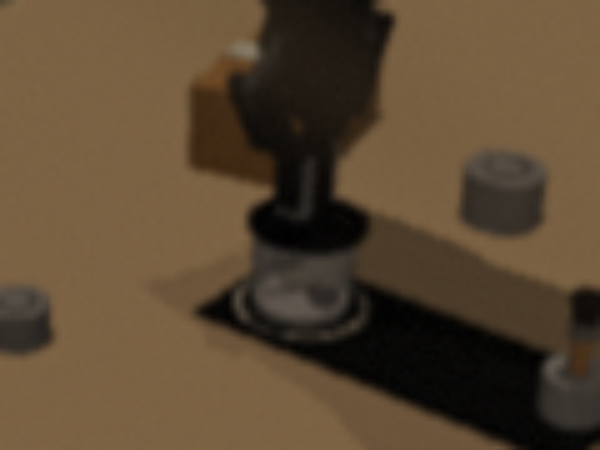

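move_arm(travel=[[0, -0.001, 0], [0, -0.001, 0], [0, -0.001, 0], [0, -0.001, 0], [0, -0.03, 0]], dr=[[0, 0, 0], [0, 0, 0], [0, 0, 0], [0, 0, 0], [0, 0, 0]], hand=[0.015, 0.025, 0.04, 0.05, 0.05])

```text
clock: 13.52
tcp_pos: [0.5635, -0.1799, 0.0907]
orientation: [0.501, -0.499, -0.499, 0.501]
force: [-0.1, -0.9, 0.2]
finger_gap: 0.587
```

move_arm(travel=[[0, -0.05, 0], [-0.05, -0.08, 0.01], [-0.1, -0.08, 0.02], [-0.14, -0.08, 0.03], [-0.165, -0.08, 0.035]], dr=[[0, 0, 0], [0, 0, 0], [0, 0, 0], [0, 0, 0], [0, 0, 0]], hand=[0.085, 0.085, 0.085, 0.085, 0.085])

```text
clock: 14.15
tcp_pos: [0.5286, -0.3481, 0.1722]
orientation: [-0.501, 0.501, 0.499, -0.5]
force: [0.2, 0.2, -1.4]
finger_gap: 0.993
```

move_arm(travel=[[0, 0, 0], [0, 0, 0]], dr=[[0, 0, 0], [0, 0, 0]], hand=[0.085, 0.085])

```text
clock: 14.4
tcp_pos: [0.5302, -0.3443, 0.172]
orientation: [-0.5, 0.5, 0.5, -0.5]
force: [0.2, 0.4, 0.4]
finger_gap: 0.998
```

Run:
```python
from h import *
c=cam('side');st();P=pts(c)
u,v=proj(c,[.564,-.179,.08]).astype(int);print('knob',zc(c,P,u,v,9,.066,.09)); u,v=proj(c,[.564,-.179,.057]).astype(int);print('disc',zc(c,P,u,v,18,.05,.062))
c=cam('wrist'); sv(c,'w6'); P=pts(c); u,v=proj(c,[.525,-.3455,.035]).astype(int); print(u,v,zc(c,P,u,v,60,.028,.045))
```

```text
t 14.45 tcp [ 0.5305 -0.3439  0.1721] gap 0.999 F [0.3 0.3 0.6] j [ 0.48  0.56  0.04  1.64 -0.03  0.94  2.1 ]
R [[-0.0016, 0.0, -1.0], [1.0, 0.001, -0.0016], [0.001, -1.0, -0.0]]
knob (43, array([ 0.5596, -0.1752,  0.0751]), array([ 0.5607, -0.1784,  0.009 ]), np.float64(0.0762))
disc (219, array([ 0.5586, -0.1732,  0.0558]), array([ 0.5626, -0.1782,  0.0358]), np.float64(0.0557))
250 173 (2417, array([ 0.5244, -0.3462,  0.035 ]), array([ 0.5258, -0.3463,  0.0252]), np.float64(0.0351))
```

move_arm(travel=[[-0.0024, 0.05, 0.0047], [-0.0024, 0.1, 0.0047], [-0.0024, 0.145, 0.0047], [-0.0024, 0.165, 0.0047], [-0.0024, 0.165, 0.0047]], dr=[[0, 0, 0], [0, 0, 0], [0, 0, 0], [0, 0, 0], [0, 0, 0]], hand=[0.085, 0.085, 0.085, 0.085, 0.085])

```text
clock: 15.12
tcp_pos: [0.5248, -0.346, 0.0058]
orientation: [0.501, -0.498, -0.5, 0.501]
force: [0.3, -1.0, 1.2]
finger_gap: 0.993
```

move_arm(travel=[[0, 0, 0], [0, 0, 0], [0, 0, 0], [0, 0, 0], [0, 0, 0]], dr=[[0, 0, 0], [0, 0, 0], [0, 0, 0], [0, 0, 0], [0, 0, 0]], hand=[0.06, 0.053, 0.04, 0.04, 0.04], squeeze=90)

```text
clock: 15.75
tcp_pos: [0.526, -0.3482, 0.0092]
orientation: [-0.499, 0.501, 0.5, -0.5]
force: [-2.4, 1.3, 9.1]
finger_gap: 0.558
```

move_arm(travel=[[0, 0, 0], [0, -0.01, 0], [0, -0.02, 0], [0, -0.02, 0]], dr=[[0, 0, 0], [0, 0, 0], [0, 0, 0], [0, 0, 0]], hand=[0.04, 0.04, 0.04, 0.04])

```text
clock: 16.25
tcp_pos: [0.5257, -0.3482, 0.0284]
orientation: [-0.499, 0.501, 0.5, -0.5]
force: [-0.7, -0.5, -4.8]
finger_gap: 0.554
```

move_arm(travel=[[0, -0.05, 0], [0, -0.1, 0], [0.04, -0.14, 0], [0.09, -0.17, 0], [0.14, -0.17, 0]], dr=[[0, 0, 0], [0, 0, 0], [0, 0, 0], [0, 0, 0], [0, 0, 0]], hand=[0.04, 0.04, 0.04, 0.04, 0.04])

```text
clock: 16.88
tcp_pos: [0.5262, -0.2069, 0.1997]
orientation: [-0.499, 0.502, 0.501, -0.499]
force: [1.0, 1.0, -5.8]
finger_gap: 0.556
```

move_arm(travel=[[0.05, 0, 0], [0.1, 0, 0], [0.15, 0, 0], [0.2, 0, 0], [0.25, 0, 0]], dr=[[0, 0, 0], [0, 0, 0], [0, 0, 0], [0, 0, 0], [0, 0, 0]], hand=[0.04, 0.04, 0.04, 0.04, 0.04])

```text
clock: 17.5
tcp_pos: [0.5248, 0.0437, 0.1972]
orientation: [0.5, -0.5, -0.5, 0.5]
force: [0.1, 0.4, -5.1]
finger_gap: 0.555
```

move_arm(travel=[[0.05, 0, 0], [0.09, 0, 0], [0.124, 0, 0], [0.124, 0, 0], [0.124, 0, 0]], dr=[[0, 0, 0], [0, 0, 0], [0, 0, 0], [0, 0, 0], [0, 0, 0]], hand=[0.04, 0.04, 0.04, 0.04, 0.04])

```text
clock: 18.12
tcp_pos: [0.525, 0.1654, 0.197]
orientation: [0.5, -0.5, -0.5, 0.5]
force: [-0.0, -0.1, -4.4]
finger_gap: 0.559
```

Run:
```python
from h import *
c=cam('side');st();t=r.sense()['tcp_pos']; c=cam('wrist'); sv(c,'w7'); P=pts(c)
u,v=proj(c,t+[0,0,.026]).astype(int); print('weight',zc(c,P,u,v,75,t[2]+.0235,t[2]+.029))
for lo,hi in ((.05,.062),(.052,.057)):
    u,v=proj(c,[.468,.166,.055]).astype(int); print(u,v,'pan',zc(c,P,u,v,85,lo,hi))
```

```text
t 18.18 tcp [0.5252 0.1649 0.1971] gap 0.557 F [-0.5  0.2 -5.4] j [-0.38  0.43 -0.01  1.82  0.01  0.9   1.17]
R [[0.0013, -0.0004, -1.0], [1.0, -0.001, 0.0013], [-0.001, -1.0, 0.0004]]
weight (9732, array([0.5227, 0.1666, 0.2229]), array([0.52  , 0.1648, 0.0315]), np.float64(0.2229))
253 113 pan (15843, array([0.4678, 0.1663, 0.055 ]), array([0.4711, 0.1664, 0.0602]), np.float64(0.055))
253 113 pan (15815, array([0.4678, 0.1663, 0.055 ]), array([0.4713, 0.1662, 0.06  ]), np.float64(0.055))
```

View pics/w7.png

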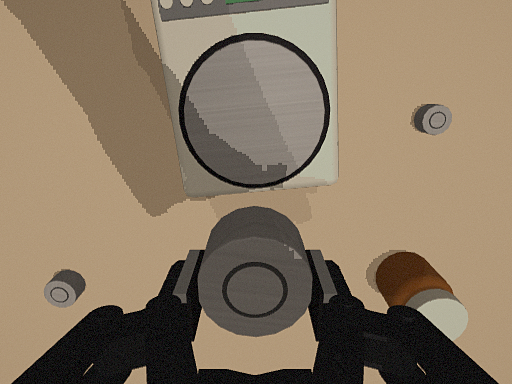

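move_arm(travel=[[0, 0.0, 0.03], [0, 0.03, 0.0547], [0, 0.08, 0.0547], [0, 0.12, 0.0547], [0, 0.126, 0.0547]], dr=[[0, 0, 0], [0, 0, 0], [0, 0, 0], [0, 0, 0], [0, 0, 0]], hand=[0.04, 0.04, 0.04, 0.04, 0.04])

```text
clock: 18.85
tcp_pos: [0.4693, 0.1647, 0.0696]
orientation: [0.501, -0.5, -0.498, 0.501]
force: [0.1, -0.4, -5.3]
finger_gap: 0.559
```

move_arm(travel=[[0, 0, 0], [0, 0, 0]], dr=[[0, 0, 0], [0, 0, 0]], hand=[0.04, 0.04])

```text
clock: 19.1
tcp_pos: [0.4717, 0.1663, 0.0728]
orientation: [-0.5, 0.501, 0.501, -0.499]
force: [0.9, -0.5, -5.7]
finger_gap: 0.557
```

Need about 8.5 mm more; go down in small steps.

move_arm(travel=[[0, 0.003, 0], [0, 0.005, 0], [0, 0.006, 0], [0, 0.007, 0], [0, 0.008, 0]], dr=[[0, 0, 0], [0, 0, 0], [0, 0, 0], [0, 0, 0], [0, 0, 0]], hand=[0.04, 0.04, 0.04, 0.04, 0.04])

```text
clock: 19.73
tcp_pos: [0.4705, 0.1662, 0.0641]
orientation: [-0.5, 0.5, 0.5, -0.5]
force: [-6.6, -1.9, 23.8]
finger_gap: 0.559
```

move_arm(travel=[[0, 0, 0], [0, 0.001, 0], [0, 0.001, 0]], dr=[[0, 0, 0], [0, 0, 0], [0, 0, 0]], hand=[0.04, 0.04, 0.04])

```text
clock: 20.1
tcp_pos: [0.4705, 0.1662, 0.0641]
orientation: [-0.5, 0.5, 0.5, -0.5]
force: [-7.7, -2.3, 26.6]
finger_gap: 0.555
```

move_arm(travel=[[0, -0.0015, 0], [0, -0.0015, 0], [0, -0.0015, 0], [0, -0.0015, 0], [0, -0.02, 0]], dr=[[0, 0, 0], [0, 0, 0], [0, 0, 0], [0, 0, 0], [0, 0, 0]], hand=[0.055, 0.065, 0.08, 0.085, 0.085])

```text
clock: 20.72
tcp_pos: [0.4697, 0.1659, 0.0815]
orientation: [0.5, -0.5, -0.499, 0.501]
force: [0.4, 0.8, 0.7]
finger_gap: 0.995
```

move_arm(travel=[[0, -0.04, 0], [0, -0.09, 0], [-0.04, -0.11, -0.04], [-0.08, -0.11, -0.08], [-0.12, -0.11, -0.12]], dr=[[0, 0, 0], [0, 0, 0], [0, 0, 0], [0, 0, 0], [0, 0, 0]], hand=[0.07, 0.07, 0.07, 0.07, 0.07])

```text
clock: 21.35
tcp_pos: [0.5918, 0.045, 0.1928]
orientation: [-0.5, 0.5, 0.5, -0.5]
force: [0.9, 0.1, 0.2]
finger_gap: 0.821
```

move_arm(travel=[[-0.04, 0, -0.035], [-0.08, 0, -0.07], [-0.102, 0.02, -0.085], [-0.102, 0.02, -0.085], [-0.102, 0.02, -0.085]], dr=[[0, 0, 0], [0, 0, 0], [0, 0, 0], [0, 0, 0], [0, 0, 0]], hand=[0.06, 0.06, 0.06, 0.06, 0.06])

```text
clock: 21.98
tcp_pos: [0.6752, -0.0549, 0.1722]
orientation: [0.5, -0.499, -0.5, 0.5]
force: [0.5, 0.4, -0.2]
finger_gap: 0.705
```

Run:
```python
from h import *
c=cam('side');st();P=pts(c)
u,v=proj(c,[.47,.166,.09]).astype(int);print('large',zc(c,P,u,v,22,.085,.1))
c=cam('wrist'); sv(c,'w8'); P=pts(c); u,v=proj(c,[.6705,-.0557,.024]).astype(int); print(u,v,zc(c,P,u,v,40,.018,.032))
```

```text
t 22.02 tcp [ 0.6753 -0.0544  0.1727] gap 0.7 F [-0.   0.4  0.5] j [ 0.    0.63  0.01  1.51 -0.01  1.01  1.59]
R [[-0.0013, 0.0001, -1.0], [1.0, 0.0008, -0.0013], [0.0008, -1.0, -0.0001]]
large (350, array([0.4666, 0.17  , 0.089 ]), array([0.4677, 0.1682, 0.0262]), np.float64(0.0891))
250 171 (1231, array([ 0.6699, -0.0554,  0.024 ]), array([ 0.6709, -0.0555,  0.0185]), np.float64(0.0241))
```

move_arm(travel=[[-0.0011, 0.05, 0.0046], [-0.0011, 0.1, 0.0046], [-0.0011, 0.145, 0.0046], [-0.0011, 0.1655, 0.0046], [-0.0011, 0.1655, 0.0046]], dr=[[0, 0, 0], [0, 0, 0], [0, 0, 0], [0, 0, 0], [0, 0, 0]], hand=[0.06, 0.06, 0.06, 0.06, 0.06])

```text
clock: 22.7
tcp_pos: [0.6705, -0.0562, 0.0065]
orientation: [0.5, -0.499, -0.5, 0.5]
force: [-0.1, -0.1, -0.0]
finger_gap: 0.696
```

move_arm(travel=[[0, 0, 0], [0, 0, 0], [0, 0, 0], [0, 0, 0], [0, 0, 0]], dr=[[0, 0, 0], [0, 0, 0], [0, 0, 0], [0, 0, 0], [0, 0, 0]], hand=[0.045, 0.04, 0.028, 0.028, 0.028], squeeze=60)

```text
clock: 23.32
tcp_pos: [0.672, -0.0571, 0.009]
orientation: [-0.499, 0.501, 0.501, -0.499]
force: [-1.2, -0.2, 9.5]
finger_gap: 0.407
```

move_arm(travel=[[0, 0, 0], [0, -0.01, 0], [0, -0.02, 0], [0, -0.02, 0]], dr=[[0, 0, 0], [0, 0, 0], [0, 0, 0], [0, 0, 0]], hand=[0.028, 0.028, 0.028, 0.028])

```text
clock: 23.82
tcp_pos: [0.6717, -0.057, 0.0282]
orientation: [-0.5, 0.501, 0.5, -0.499]
force: [-0.2, 0.3, -2.6]
finger_gap: 0.404
```

move_arm(travel=[[0, -0.05, 0], [0, -0.1, 0], [0.04, -0.14, 0.025], [0.08, -0.17, 0.055], [0.12, -0.17, 0.085]], dr=[[0, 0, 0], [0, 0, 0], [0, 0, 0], [0, 0, 0], [0, 0, 0]], hand=[0.028, 0.028, 0.028, 0.028, 0.028])

```text
clock: 24.45
tcp_pos: [0.5863, 0.0644, 0.1993]
orientation: [-0.499, 0.501, 0.501, -0.499]
force: [0.6, 0.7, -2.8]
finger_gap: 0.411
```

move_arm(travel=[[0.04, 0, 0.025], [0.08, 0, 0.045], [0.1035, 0, 0.06], [0.1035, 0, 0.06], [0.1035, 0, 0.06]], dr=[[0, 0, 0], [0, 0, 0], [0, 0, 0], [0, 0, 0], [0, 0, 0]], hand=[0.028, 0.028, 0.028, 0.028, 0.028])

```text
clock: 25.08
tcp_pos: [0.5262, 0.1658, 0.1968]
orientation: [-0.5, 0.5, 0.5, -0.5]
force: [-0.4, -0.3, -2.7]
finger_gap: 0.406
```

Run:
```python
from h import *
c=cam('side');st();t=r.sense()['tcp_pos']; c=cam('wrist'); sv(c,'w9'); P=pts(c)
u,v=proj(c,[.47,.167,.09]).astype(int); print(u,v,'large',zc(c,P,u,v,70,.084,.1),zc(c,P,u,v,70,.087,.094))
u,v=proj(c,t+[0,0,.015]).astype(int); print(u,v,'med',zc(c,P,u,v,60,t[2]+.0125,t[2]+.0175))
print('pan',zc(c,P,254,110,95,.052,.057))
```

```text
t 25.12 tcp [0.5264 0.1655 0.1968] gap 0.407 F [-0.2 -0.1 -1.7] j [-0.39  0.43  0.    1.81  0.    0.9   1.18]
R [[0.0014, 0.0002, -1.0], [1.0, -0.0007, 0.0014], [-0.0007, -1.0, -0.0002]]
253 118 large (3515, array([0.4695, 0.1682, 0.0901]), array([0.4703, 0.1681, 0.025 ]), np.float64(0.0901)) (3515, array([0.4695, 0.1682, 0.0901]), array([0.4703, 0.1681, 0.025 ]), np.float64(0.0901))
250 276 med (4815, array([0.5236, 0.1669, 0.2118]), array([0.5214, 0.1648, 0.0267]), np.float64(0.2119))
pan (12423, array([0.4664, 0.1657, 0.0549]), array([0.4712, 0.1665, 0.0601]), np.float64(0.055))
```

View pics/w9.png

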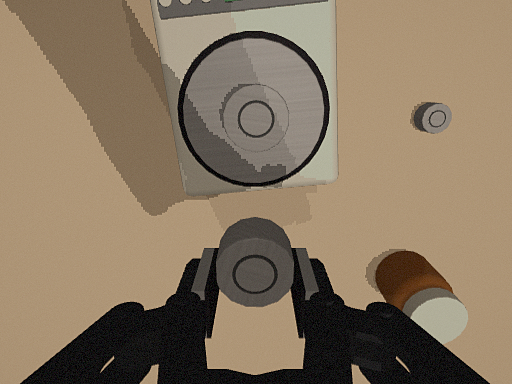

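move_arm(travel=[[0.0005, 0.0, 0.04], [0.0005, 0.03, 0.0554], [0.0005, 0.07, 0.0554], [0.0005, 0.088, 0.0554], [0.0005, 0.088, 0.0554]], dr=[[0, 0, 0], [0, 0, 0], [0, 0, 0], [0, 0, 0], [0, 0, 0]], hand=[0.028, 0.028, 0.028, 0.028, 0.028])

```text
clock: 25.8
tcp_pos: [0.4703, 0.166, 0.1078]
orientation: [0.501, -0.5, -0.499, 0.5]
force: [0.2, -0.4, -1.7]
finger_gap: 0.41
```

move_arm(travel=[[0, 0, 0], [0, 0, 0]], dr=[[0, 0, 0], [0, 0, 0]], hand=[0.028, 0.028])

```text
clock: 26.05
tcp_pos: [0.4713, 0.1671, 0.1097]
orientation: [-0.5, 0.5, 0.5, -0.499]
force: [0.3, 0.8, -1.8]
finger_gap: 0.404
```

move_arm(travel=[[-0.001, 0.004, 0], [-0.001, 0.007, 0], [-0.001, 0.008, 0], [-0.001, 0.009, 0], [-0.001, 0.01, 0]], dr=[[0, 0, 0], [0, 0, 0], [0, 0, 0], [0, 0, 0], [0, 0, 0]], hand=[0.028, 0.028, 0.028, 0.028, 0.028])

```text
clock: 26.68
tcp_pos: [0.4705, 0.1661, 0.0988]
orientation: [0.5, -0.5, -0.5, 0.5]
force: [-3.0, -1.6, 11.7]
finger_gap: 0.407
```

move_arm(travel=[[0, 0, 0], [0, 0.0005, 0]], dr=[[0, 0, 0], [0, 0, 0]], hand=[0.028, 0.028])

```text
clock: 26.92
tcp_pos: [0.4706, 0.1662, 0.0988]
orientation: [-0.5, 0.5, 0.5, -0.5]
force: [-3.2, 0.2, 13.6]
finger_gap: 0.408
```

move_arm(travel=[[0, -0.0007, 0], [0, -0.0007, 0], [0, -0.0007, 0], [0, -0.0007, 0], [0, -0.02, 0]], dr=[[0, 0, 0], [0, 0, 0], [0, 0, 0], [0, 0, 0], [0, 0, 0]], hand=[0.04, 0.05, 0.06, 0.06, 0.06])

```text
clock: 27.55
tcp_pos: [0.4697, 0.1658, 0.1175]
orientation: [0.5, -0.5, -0.499, 0.501]
force: [1.1, 0.5, -0.7]
finger_gap: 0.704
```

move_arm(travel=[[0, -0.03, 0], [0, -0.06, 0], [0.05, -0.06, -0.005], [0.1, -0.06, -0.01], [0.15, -0.05, -0.011]], dr=[[0, 0, 0], [0, 0, 0], [0, 0, 0], [0, 0, 0], [0, 0, 0]], hand=[0.055, 0.055, 0.055, 0.055, 0.055])

```text
clock: 28.18
tcp_pos: [0.4823, 0.3178, 0.1689]
orientation: [-0.5, 0.5, 0.5, -0.499]
force: [0.9, -0.1, 0.1]
finger_gap: 0.641
```

move_arm(travel=[[0.025, 0, 0], [0.025, 0, 0], [0.025, 0, 0]], dr=[[0, 0, 0], [0, 0, 0], [0, 0, 0]], hand=[0.055, 0.055, 0.055])

```text
clock: 28.55
tcp_pos: [0.4819, 0.3395, 0.1684]
orientation: [-0.5, 0.501, 0.499, -0.5]
force: [0.5, -1.1, 0.2]
finger_gap: 0.648
```

Run:
```python
from h import *
c=cam('side');st();P=pts(c)
u,v=proj(c,[.47,.168,.114]).astype(int);print('med',zc(c,P,u,v,18,.108,.12))
c=cam('wrist'); sv(c,'w10'); P=pts(c); u,v=proj(c,[.4766,.341,.019]).astype(int); print(u,v,zc(c,P,u,v,35,.014,.028))
c=cam('top');P=pts(c); u,v=proj(c,[.467,.163,.114]).astype(int); print('medtop',zc(c,P,u,v,12,.108,.12),'large',zc(c,P,u,v,14,.084,.098))
```

```text
t 28.6 tcp [0.482  0.3392 0.1685] gap 0.647 F [ 0.2 -0.3  0.4] j [-0.68  0.51 -0.02  1.75  0.01  0.88  0.86]
R [[0.0021, 0.0002, -1.0], [1.0, -0.0011, 0.0021], [-0.0011, -1.0, -0.0002]]
med (207, array([0.4659, 0.1697, 0.1127]), array([0.4675, 0.1675, 0.0196]), np.float64(0.1131))
254 170 (744, array([0.4768, 0.3412, 0.0189]), array([0.4774, 0.3412, 0.0145]), np.float64(0.019))
medtop (138, array([0.4654, 0.162 , 0.1133]), array([0.466 , 0.1621, 0.0187]), np.float64(0.1132)) large (103, array([0.4639, 0.1593, 0.0896]), array([0.4662, 0.1631, 0.0253]), np.float64(0.0893))
```

move_arm(travel=[[0.002, 0.05, 0.0047], [0.002, 0.1, 0.0047], [0.002, 0.145, 0.0047], [0.002, 0.163, 0.0047], [0.002, 0.163, 0.0047]], dr=[[0, 0, 0], [0, 0, 0], [0, 0, 0], [0, 0, 0], [0, 0, 0]], hand=[0.055, 0.055, 0.055, 0.055, 0.055])

```text
clock: 29.32
tcp_pos: [0.4768, 0.3424, 0.005]
orientation: [0.5, -0.5, -0.499, 0.5]
force: [-0.5, -0.2, 0.2]
finger_gap: 0.646
```

move_arm(travel=[[0, 0.001, 0], [0, 0.001, 0], [0, 0.001, 0], [0, 0.001, 0], [0, 0.001, 0]], dr=[[0, 0, 0], [0, 0, 0], [0, 0, 0], [0, 0, 0], [0, 0, 0]], hand=[0.04, 0.032, 0.02, 0.02, 0.02], squeeze=50)

```text
clock: 29.95
tcp_pos: [0.4776, 0.3434, 0.006]
orientation: [-0.5, 0.5, 0.501, -0.499]
force: [-0.6, -1.9, 8.4]
finger_gap: 0.311
```

move_arm(travel=[[0, 0, 0], [0, -0.01, 0], [0, -0.02, 0], [0, -0.02, 0]], dr=[[0, 0, 0], [0, 0, 0], [0, 0, 0], [0, 0, 0]], hand=[0.02, 0.02, 0.02, 0.02])

```text
clock: 30.45
tcp_pos: [0.4774, 0.3436, 0.0256]
orientation: [-0.5, 0.5, 0.501, -0.499]
force: [1.1, -0.5, -1.8]
finger_gap: 0.317
```

move_arm(travel=[[0, -0.05, 0], [0, -0.1, 0], [0, -0.15, 0], [-0.02, -0.175, 0], [-0.07, -0.175, 0]], dr=[[0, 0, 0], [0, 0, 0], [0, 0, 0], [0, 0, 0], [0, 0, 0]], hand=[0.02, 0.02, 0.02, 0.02, 0.02])

```text
clock: 31.08
tcp_pos: [0.4775, 0.2753, 0.2014]
orientation: [-0.499, 0.499, 0.503, -0.499]
force: [-0.1, -1.5, -1.9]
finger_gap: 0.308
```

move_arm(travel=[[-0.05, 0, 0], [-0.1, 0, -0.01], [-0.15, 0, -0.02], [-0.2, 0, -0.03], [-0.25, 0, -0.04]], dr=[[0, 0, 0], [0, 0, 0], [0, 0, 0], [0, 0, 0], [0, 0, 0]], hand=[0.02, 0.02, 0.02, 0.02, 0.02])

```text
clock: 31.7
tcp_pos: [0.5169, 0.0215, 0.1993]
orientation: [-0.5, 0.5, 0.5, -0.5]
force: [0.6, 0.7, -1.4]
finger_gap: 0.31
```

move_arm(travel=[[-0.05, 0, 0], [-0.1, 0, 0], [-0.15, 0, 0], [-0.198, 0, 0], [-0.198, 0, 0]], dr=[[0, 0, 0], [0, 0, 0], [0, 0, 0], [0, 0, 0], [0, 0, 0]], hand=[0.02, 0.02, 0.02, 0.02, 0.02])

```text
clock: 32.33
tcp_pos: [0.5158, -0.1796, 0.1992]
orientation: [-0.501, 0.502, 0.498, -0.499]
force: [0.4, 0.5, -2.5]
finger_gap: 0.315
```

Run:
```python
from h import *
c=cam('side');c=cam('side');st();t=r.sense()['tcp_pos']; c=cam('wrist'); sv(c,'w11'); P=pts(c)
print(proj(c,[.478,-.174,.003]),proj(c,t+[0,0,.013]))
u,v=proj(c,[.394,-.17,.028]).astype(int); print(u,v,'stand',zc(c,P,u,v,45,.02,.034))
u,v=proj(c,[.563,-.179,.08]).astype(int); print(u,v,'knob',zc(c,P,u,v,40,.077,.087))
```

```text
t 32.42 tcp [ 0.5165 -0.1749  0.1991] gap 0.309 F [ 0.3  0.3 -0.7] j [ 0.2   0.42  0.06  1.83 -0.03  0.9   1.84]
R [[0.0011, -0.0005, -1.0], [1.0, 0.0005, 0.0011], [0.0005, -1.0, 0.0005]]
[253.24838237 127.10870114] [250.60550728 273.86824458]
257 32 stand (839, array([ 0.3997, -0.1712,  0.0278]), array([ 0.3948, -0.1709,  0.0181]), np.float64(0.0278))
247 236 knob (27, array([ 0.5561, -0.1806,  0.079 ]), array([ 0.5571, -0.18  ,  0.0059]), np.float64(0.0788))
```

View pics/w11.png

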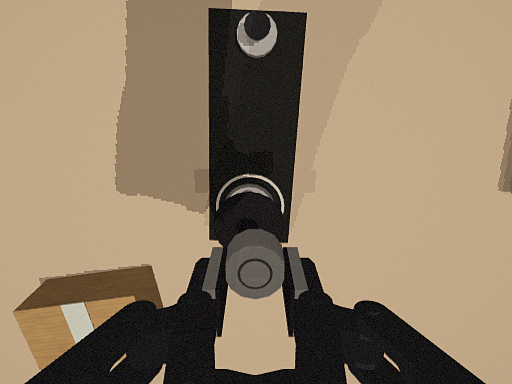

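move_arm(travel=[[-0.0016, 0, 0.037], [-0.0016, 0.05, 0.037], [-0.0016, 0.11, 0.037], [-0.0016, 0.16, 0.037], [-0.0016, 0.178, 0.037]], dr=[[0, 0, 0], [0, 0, 0], [0, 0, 0], [0, 0, 0], [0, 0, 0]], hand=[0.02, 0.02, 0.02, 0.02, 0.02])

```text
clock: 33.1
tcp_pos: [0.4787, -0.1741, 0.0187]
orientation: [0.501, -0.498, -0.5, 0.501]
force: [0.7, 0.3, -0.8]
finger_gap: 0.316
```

move_arm(travel=[[0, 0, 0], [0, 0, 0], [0, 0, 0]], dr=[[0, 0, 0], [0, 0, 0], [0, 0, 0]], hand=[0.02, 0.02, 0.02])

```text
clock: 33.48
tcp_pos: [0.4807, -0.1764, 0.0225]
orientation: [-0.499, 0.501, 0.501, -0.5]
force: [0.5, -0.7, -0.5]
finger_gap: 0.312
```

Needs about 13.5 mm more, to TCP z 0.009.

move_arm(travel=[[0, 0.004, 0.001], [0, 0.008, 0.001], [0, 0.01, 0.001], [0, 0.0115, 0.001], [0, 0.0125, 0.001]], dr=[[0, 0, 0], [0, 0, 0], [0, 0, 0], [0, 0, 0], [0, 0, 0]], hand=[0.02, 0.02, 0.02, 0.02, 0.02])

```text
clock: 34.1
tcp_pos: [0.4788, -0.1765, 0.0089]
orientation: [0.5, -0.5, -0.5, 0.5]
force: [-2.5, 0.6, 15.6]
finger_gap: 0.313
```

move_arm(travel=[[0, 0, 0], [0, 0.0005, 0], [0, 0.001, 0], [0, 0.001, 0]], dr=[[0, 0, 0], [0, 0, 0], [0, 0, 0], [0, 0, 0]], hand=[0.02, 0.02, 0.02, 0.02])

```text
clock: 34.6
tcp_pos: [0.4787, -0.1766, 0.0089]
orientation: [-0.5, 0.5, 0.5, -0.5]
force: [-3.3, 1.4, 17.9]
finger_gap: 0.315
```

Seated; release, rise and check everything from well above.

move_arm(travel=[[0, -0.001, 0], [0, -0.001, 0], [0, -0.001, 0], [0, -0.001, 0], [0, -0.02, 0]], dr=[[0, 0, 0], [0, 0, 0], [0, 0, 0], [0, 0, 0], [0, 0, 0]], hand=[0.03, 0.04, 0.05, 0.055, 0.055])

```text
clock: 35.22
tcp_pos: [0.478, -0.1762, 0.027]
orientation: [0.501, -0.499, -0.5, 0.5]
force: [0.3, -0.4, -0.4]
finger_gap: 0.644
```

move_arm(travel=[[0, -0.05, 0], [0, -0.1, 0], [0, -0.15, -0.03], [0, -0.19, -0.07], [0, -0.22, -0.1]], dr=[[0, 0, 0], [0, 0, 0], [0, 0, 0], [0, 0, 0], [0, 0, 0]], hand=[0.055, 0.055, 0.055, 0.055, 0.055])

```text
clock: 35.85
tcp_pos: [0.5804, -0.1763, 0.25]
orientation: [-0.499, 0.501, 0.501, -0.5]
force: [0.4, -0.8, -1.2]
finger_gap: 0.646
```

move_arm(travel=[[0, 0, 0], [0, 0, 0], [0, 0, 0], [0, 0, 0]], dr=[[0, 0, 0], [0, 0, 0], [0, 0, 0], [0, 0, 0]], hand=[0.055, 0.055, 0.055, 0.055])

```text
clock: 36.35
tcp_pos: [0.578, -0.1766, 0.2472]
orientation: [0.501, -0.5, -0.5, 0.5]
force: [0.6, 0.3, -0.6]
finger_gap: 0.642
```

Run:
```python
from h import *
st(); c=cam('wrist'); sv(c,'w12'); P=pts(c)
for n,X,w,lo,hi in [('small',[.479,-.1745,.022],22,.016,.03),('stand',[.3945,-.171,.028],28,.02,.034),('knob',[.563,-.179,.082],25,.077,.09),('disc',[.563,-.179,.057],60,.052,.062)]:
    u,v=proj(c,X).astype(int); print(n,u,v,zc(c,P,u,v,w,lo,hi))
c=cam('side'); sv(c,'s12'); P=pts(c)
for n,X,w,lo,hi in [('small',[.479,-.1745,.022],9,.016,.03),('knob',[.563,-.179,.08],9,.07,.09),('disc',[.563,-.179,.057],18,.052,.062)]:
    u,v=proj(c,X).astype(int); print('side',n,u,v,zc(c,P,u,v,w,lo,hi))
a=c['pixels'][120:330,60:370,::-1]; cv2.imwrite('pics/g.png',cv2.resize(a,None,fx=2.5,fy=2.5))
```

```text
t 36.35 tcp [ 0.578  -0.1766  0.2472] gap 0.642 F [ 0.6  0.3 -0.6] j [ 0.17  0.46  0.07  1.61 -0.04  1.08  1.82]
R [[0.0005, -0.0015, -1.0], [1.0, 0.0002, 0.0005], [0.0002, -1.0, 0.0015]]
small 254 64 (626, array([ 0.4786, -0.1745,  0.022 ]), array([ 0.4787, -0.1746,  0.0145]), np.float64(0.022))
stand 258 -32 (612, array([ 0.4787, -0.1744,  0.022 ]), array([ 0.4787, -0.1745,  0.0143]), np.float64(0.022))
knob 249 156 (268, array([ 0.563 , -0.1785,  0.0818]), array([ 0.5637, -0.1784,  0.0092]), np.float64(0.0819))
disc 250 151 (3040, array([ 0.5622, -0.1785,  0.057 ]), array([ 0.5637, -0.1784,  0.0341]), np.float64(0.057))
side small 314 190 (62, array([ 0.4753, -0.1722,  0.0202]), array([ 0.4772, -0.1739,  0.016 ]), np.float64(0.0207))
side knob 290 162 (34, array([ 0.5598, -0.1751,  0.0777]), array([ 0.5605, -0.1777,  0.0095]), np.float64(0.079))
side disc 289 169 (212, array([ 0.5585, -0.1735,  0.0559]), array([ 0.5626, -0.1775,  0.0355]), np.float64(0.0559))
```

View pics/w12.png

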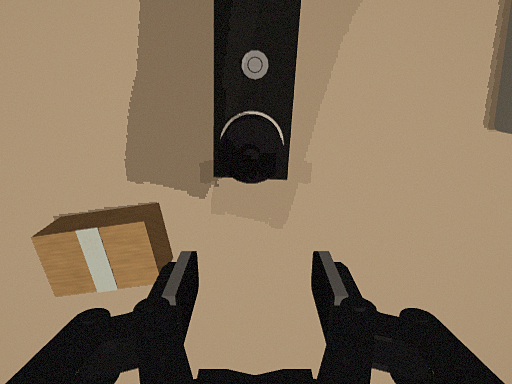

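View pics/g.png

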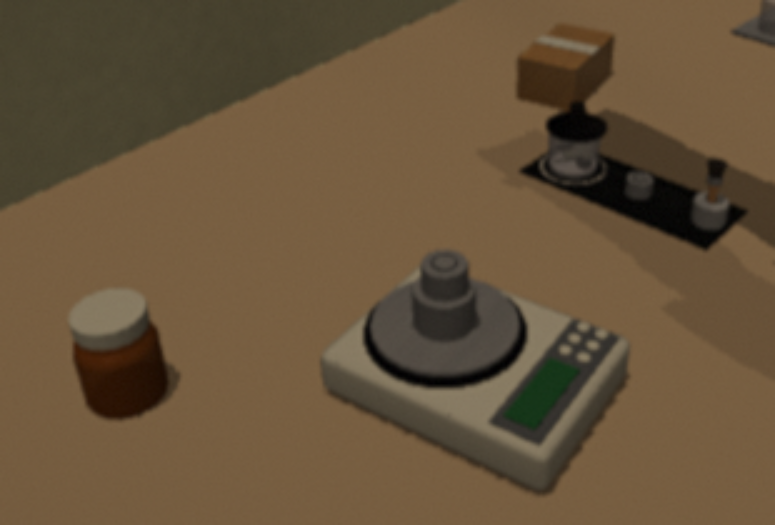

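The wrist view shows the lidded tub centred at about (250,150) and the small weight at (255,65). The side view shows the weights stacked upright on the pan and the jar and carton in place.

```bash
python3 -c "
from rig import r
print(r.close_job())"
```

```text
the job is handed in; nothing more can be done
None
```

I finished every step and handed the job in at about 36 s of the 136 s allowed. No verdict was reported. The arm was clear of everything and no force reading passed about 27 N.

| Item | Measured | Target | Check |
|---|---|---|---|
| Tub and lid | lid at (0.564, -0.178), knob top at 0.082 m, disc top at 0.057 m | ring centre (0.563, -0.178) | seated, about 1 mm off centre |
| Largest weight | (0.470, 0.168) | pan centre (0.471, 0.166) | about 2 mm off |
| Middle weight | about 1 mm from the largest weight's axis, top at 0.113 m | centred on the largest weight | both fixed cameras agree |
| Smallest weight | (0.479, -0.1745), top at 0.022 m | midpoint (0.479, -0.1745) | under 1 mm off |

The jar and carton stood where they started by eye in the last pictures; I didn't re-measure them.

- **Top camera:** it read up to 6 mm lower in y and about 3 mm lower in x than the wrist camera. I took the placing positions from the wrist camera instead.
- **Pan centre:** estimates of its x ranged from 0.467 to 0.471, all within the 12 mm allowance.
- **Tub:** I checked it before the lid went on, when side-camera readings put it within about 2 mm of the ring centre. After that I only checked the lid on top of it.

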